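Make up a titration kit and a calibration kit

ROBOT

A 6-joint arm with a two-finger parallel gripper is mounted at the origin on the work surface. World frame = base frame: x ahead of the robot, y to its left, z up, the work surface at z = 0. Lengths are in m, angles in degrees, forces in N, time in s.
With the tool pointing down it reaches from about 0.35 to 0.775 m from the base axis. Payload 7.3 kg.
Tool frame: the origin (TCP) lies midway between the tips of the shut fingers; the grasp point (between the pads) lies 19 mm behind it; y points along the fingers, z is the direction in which the jaws open and shut, and the axes are right-handed (so a half turn about y gives the same grasp; the last joint's range is limited). The gripper opens to 92 mm and grips with 3 to 60 N. Pads are 19 mm wide; open, the fingers measure 130 mm over their backs; the gripper's body (75 mm by 190 mm) begins 47 mm behind the grasp point.
Start: joints at [-82.735, 19.595, 87.324, -0, 73.075, -8.365], TCP at [0.141, -0.506, 0.227] pointing down, gripper open.
Joint ranges: [-145.02, 145.02], [-44.19, 115.74], [2.07, 154.8], [-57.11, 237.11], [16.16, 152.29], [-177.93, 177.93]. Speed limits (degrees/s): [147.25, 147.25, 180, 180, 180, 180].

INTERFACE

Orientations are given as a 3x3 rotation matrix whose columns are the frame's x, y, z axes.
In Python, from rig import env, eyes gives the robot as it stands.
- The arm moves only by the tool send_rows, never from a script. Its argument "plan" is a list of rows, each an object of numbers: "x", "y", "z": the shift along the world's x, y, z in m; "twist": the turn about the world's z in degrees; "fingers": the closure, from 0 (fully open) to 1 (shut). In form: [{"x": .., "y": .., "z": .., "twist": .., "fingers": ..}, ...]. A call has 1 to 20 rows; each row is the pose to reach, as a shift and turn from the pose commanded when the call began; what a row does not reach only later rows make up. A row lasts 1/8 s, in which the tool goes at most 62.5 mm and 10.7 degrees, less where a joint would pass 70% of its speed; a pose out of reach is approached as far as the arm can. A call with a gripper value outside its range is refused whole. The fingers move at their own pace and stop on an object; the grip force is fixed at half the most. Time passes only in rows, so rows that repeat a pose let the fingers close. It gives the time, the measured TCP pose, the force and the opening at its end, in the units of the state.
- env.get_obs(): the state, without advancing time (a new reading comes with each control period).
- eyes.capture(name): name is "scene" or "side" or "wrist"; returns a dict with "frame" (400x640x3 uint8, red, green, blue), "depth" (400x640 float32, m along the optical axis (not along the pixel's ray), 0 where there is no reading), "fx", "fy", "cx", "cy" (pixels), "dist_coeffs" ([k1, k2, p1, p2, k3] as OpenCV has them; the pictures are not rectified), "R" (3x3) and "t" (3): a world point X has camera coordinates R X + t. Camera axes: x right, y down, z forward; pixel columns grow to the right and rows downward; lengths in m; the calibration is good to about 2 mm. A picture is of the moment at which its call begins.
- env.close_job(): hands the job in, once; it reports no verdict.
The state is a dict: "t": time; "qpos": joint angles; "joint_vel": joint speeds; "effort": joint torques, N m; "tcp_pos": TCP position; "eef_rot": TCP orientation; "contact_force": force on the tool from outside, world axes, zero at the start; "wrist_torque": the same for the moment, N m; "finger_gap": finger opening in m.
Only numpy, scipy, OpenCV 4.12 (cv2) and the standard library are available. Lean on these libraries where they do the work, as an engineer would, in place of code of your own. Each camera call takes 0.05 s, during which the arm holds its last target.

TASK

Make up two kits from the stock standing on the lab bench. Titration kit, in the blue tray: the white-capped amber bottle in the pocket with the black rubber pad and the titration cell in the bare pocket; calibration kit, in the yellow tray: the black-capped amber bottle in the pocket with the black rubber pad and the red-capped jar in the bare pocket. Stand each one upright on the floor of its pocket, without dropping it or tipping it over, and leave the green-capped jar, the tip box and the electrode where they are.

Things in the scene. Friction and masses are not known exactly. Their poses are not given: they have to be found in the camera images.
- tray_blue: Blue plastic kit tray, does not slide, any yaw. 170 mm long (its x), 88 wide (y), 18 high; walls and floor 6 mm thick. A 6 mm crosswall as high as the walls makes two pockets, 76 x 76 mm inside: the one centred 41 mm along the tray's +x from the origin has a black rubber pad, the one 41 mm along -x a bare blue floor. Origin: centre of the underside, at bench level; z up.
- tray_yellow: Yellow plastic kit tray, does not slide, any yaw. 170 mm long (its x), 88 wide (y), 18 high; walls and floor 6 mm thick. A 6 mm crosswall as high as the walls makes two pockets, 76 x 76 mm inside: the one centred 41 mm along the tray's +x from the origin has a black rubber pad, the one 41 mm along -x a bare yellow floor. Origin: centre of the underside, at bench level; z up.
- bottle_white: Amber glass bottle with a white paper label and a white screw cap, upright in the stock group mid-bench, 92 mm tall: body 40 mm in diameter up to 60 mm, shoulder narrowing to 24 mm at 68 mm, cap 28 mm in diameter from 71 to 92 mm. About 0.12 kg. Origin: centre of its underside; z up.
- bottle_black: Amber glass bottle with a white paper label and a black screw cap, upright in the stock group mid-bench, 92 mm tall: body 40 mm in diameter up to 60 mm, shoulder narrowing to 24 mm at 68 mm, cap 28 mm in diameter from 71 to 92 mm. About 0.12 kg. Origin: centre of its underside; z up.
- cell: Titration cell: round translucent whitish plastic vessel with a grey lid and three short white ports, upright in the stock group mid-bench, 66 mm tall: body 50 mm in diameter up to 44 mm, lid 54 mm in diameter from 44 to 58 mm, ports from 58 to 66 mm within 19 mm of the axis. Rigid, about 0.09 kg. Origin: centre of its underside; z up.
- jar_red: Small round white plastic jar with a red screw cap and a red band round it, standing upright, 65 mm tall: body 48 mm in diameter up to 47 mm, cap 50 mm in diameter from 47 to 65 mm. About 0.10 kg. Origin: centre of its underside; z up. Starts somewhere in the stock group in the middle of the bench.
- jar_green: Small round white plastic jar with a green screw cap and a green band round it, standing upright, 65 mm tall: body 48 mm in diameter up to 47 mm, cap 50 mm in diameter from 47 to 65 mm. About 0.10 kg. Origin: centre of its underside; z up. It stands among the stock but belongs to neither kit: leave it in place.
- tip_box: Bystander, leave in place: pipette tip box, 75 mm (x) by 110 mm (y) and 42 mm high, grey base with a clear bluish lid and blue dots, at the far edge of the work. Origin: centre of its underside; z up.
- electrode: Bystander, leave in place: electrode lying flat on the bench, 145 mm long along its y, 16 mm wide, 14 mm high, black grip (-y end), aluminium collar, yellow band and glass stem (+y end), at the far edge of the work. Origin: at bench level under its middle; z up.

How it is judged:
By the outcome, as a careful person would: the job done as asked, in the order asked, and still so for the second after the job is handed in, with the robot touching nothing.
It also fails if it takes over 99 s, if anything falls off the work surface, if the arm or the gripper's body presses on something with over 40 N, if the wrist force passes 120 N, or if a joint passes its speed limit or range.

## Working session

There is one attempt and no reset: what is moved stays moved. The work goes in short steps, Python scripts to look and compute and a tool call to move; the robot and the scene stay as the last step left them, time stands still between calls to the robot, and variables do not carry over. Pictures are saved under pics/ and viewed, and the job is handed in when it is done.

Besides the shell and the picture viewer there is one more tool, called as name([rows], argument=value, ...), one row to a line, values as JSON. send_rows: Moves the arm, as the interface text tells. Its arguments: {"type":"object","properties":{"plan":{"type":"array"}},"required":["plan"]}

```bash
mkdir -p pics; ls; python3 - <<'E'
from rig import env, eyes
import cv2, numpy as np
o=env.get_obs()
print({k:np.round(v,4).tolist() for k,v in o.items()})
for n in ["scene","side","wrist"]:
    c=eyes.capture(n); np.savez(f"pics/{n}0.npz",**c)
    cv2.imwrite(f"pics/{n}0.png",c["frame"][:,:,::-1])
    print(n,c["fx"],c["cx"],c["cy"],c["dist_coeffs"],(-np.array(c["R"]).T@c["t"]).round(3))
E
```

```text
pics
{'t': 0.0, 'qpos': [-82.7344, 19.6366, 87.376, 0.0009, 73.0748, -8.3644], 'joint_vel': [0.0764, -0.1105, 0.0139, -0.0156, -0.0218, -0.0519], 'effort': [0.0007, -43.1236, -24.4215, 0.0718, 0.0559, -0.0001], 'tcp_pos': [0.1414, -0.5052, 0.2261], 'eef_rot': [[-0.963, -0.0002, 0.2694], [-0.2694, 0.0015, -0.963], [-0.0002, -1.0, -0.0015]], 'contact_force': [-0.2649, 1.0851, -0.841], 'wrist_torque': [-0.0243, -0.0128, 0.0169], 'finger_gap': 0.092}
scene 365.25325105766535 316.0565668184994 204.14954524694696 [-0.07698081  0.          0.          0.          0.        ] [ 1.285 -0.174  0.484]
side 413.31158511131844 314.6426849928898 198.910379886234 [-0.10177961  0.          0.          0.          0.        ] [0.54  0.782 0.487]
wrist 344.03704297783065 318.6336988142224 199.02329283447438 [-0.05910671  0.          0.          0.          0.        ] [ 0.217 -0.484  0.383]
```

View pics/scene0.png

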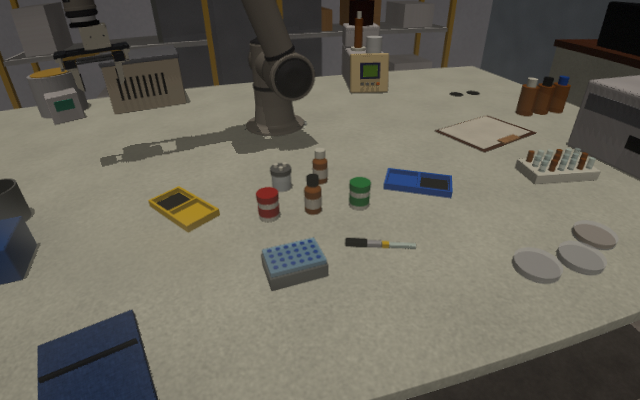

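View pics/side0.png

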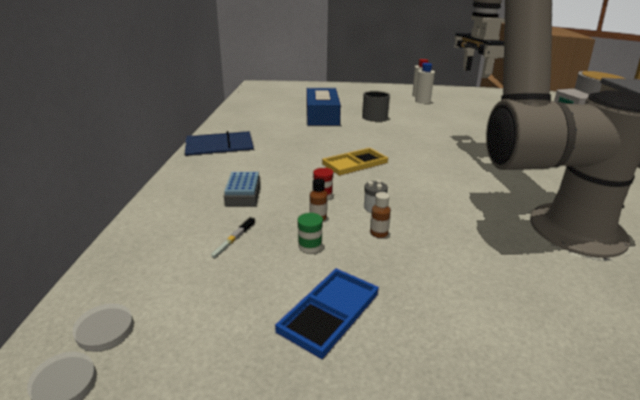

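View pics/wrist0.png

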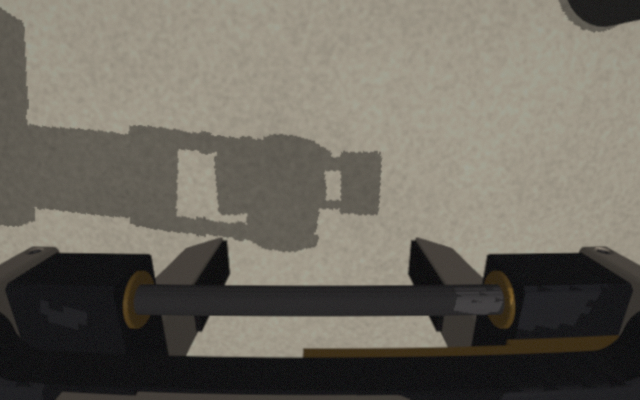

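The scene view shows the yellow tray at (184,208), red jar (268,204), cell (281,178), white-capped bottle (320,165), black-capped bottle (313,194), green jar (360,193) and blue tray (418,182). The tip box is at (294,262) and the electrode at (380,243). The side view agrees: blue tray (328,310) with its pad towards the lower left, and yellow tray (355,160) with its pad on the right.

```bash
cat > h.py <<'E'
import numpy as np, cv2
def load(p): 
    d=np.load(p); return {k:d[k] for k in d.files}
def K(c): return np.array([[c["fx"],0,c["cx"]],[0,c["fy"],c["cy"]],[0,0,1.]])
def rays(c,uv):
    n=cv2.undistortPoints(np.asarray(uv,float).reshape(-1,1,2),K(c),c["dist_coeffs"]).reshape(-1,2)
    return np.c_[n,np.ones(len(n))]
def cloud(c):
    h,w=c["depth"].shape
    uv=np.stack(np.meshgrid(np.arange(w),np.arange(h)),-1).reshape(-1,2)
    P=(rays(c,uv)*c["depth"].reshape(-1,1)-c["t"])@c["R"]
    P[c["depth"].reshape(-1)==0]=np.nan
    return P.reshape(h,w,3)
def plane(c,uv,z):
    o=-c["R"].T@c["t"]; d=rays(c,uv)@c["R"]
    return o+d*((z-o[2])/d[:,2])[:,None]
def proj(c,X):
    return cv2.projectPoints(np.asarray(X,float).reshape(-1,1,3),cv2.Rodrigues(c["R"])[0],c["t"],K(c),c["dist_coeffs"])[0].reshape(-1,2)
E
python3 - <<'E'
from h import *
for n in ["scene","side"]:
    c=load(f"pics/{n}0.npz"); P=cloud(c); z=P[...,2]
    hsv=cv2.cvtColor(c["frame"],cv2.COLOR_RGB2HSV)
    H,S,V=[hsv[...,i].astype(int) for i in range(3)]
    ok=(P[...,0]>.3)&(P[...,0]<.85)&(abs(P[...,1])<.45)
    b=ok&(z<.004)&(z>-.01); print(n,"bench z",np.nanmedian(z[ok&(abs(z)<.01)]), np.nanstd(z[ok&(abs(z)<.01)]))
    m=(ok&(z>.03)).astype(np.uint8)
    k,l,s,ce=cv2.connectedComponentsWithStats(m)
    for i in range(1,k):
        if s[i,4]<40: continue
        q=P[l==i]; print(s[i].tolist(),q.min(0).round(3),q.max(0).round(3),np.median(c["frame"][l==i],0))
    for nm,mm in dict(red=((H<6)|(H>174))&(S>150)&(V>70),green=(H>45)&(H<85)&(S>120),yellow=(H>18)&(H<32)&(S>150),blue=(H>105)&(H<125)&(S>170)).items():
        q=P[mm&ok]; print(nm,len(q),np.nanmedian(q,0).round(3),np.nanpercentile(q,2,axis=0).round(3),np.nanpercentile(q,98,axis=0).round(3))
    x=slice(130,290)
    crop=c["frame"][130:290,130:470] if n=="scene" else c["frame"][140:360,210:410]
    cv2.imwrite(f"pics/{n}_crop.png",cv2.resize(crop,None,fx=2.3,fy=2.3,interpolation=cv2.INTER_CUBIC)[:,:,::-1])
E
```

```text
scene bench z 0.0004939351186590854 0.0017282799973113222
[305, 148, 23, 57, 770] [ 0.442 -0.024  0.03 ] [0.61  0.068 0.094] [89. 62. 35.]
[270, 163, 22, 20, 351] [ 0.435 -0.083  0.03 ] [ 0.489 -0.03   0.068] [81. 78. 71.]
[350, 177, 21, 24, 412] [0.572 0.082 0.03 ] [0.623 0.129 0.067] [45. 92. 52.]
[256, 187, 23, 26, 481] [ 0.56  -0.133  0.03 ] [ 0.61  -0.084  0.067] [104.  40.  33.]
[261, 238, 67, 42, 1743] [ 0.739 -0.147  0.03 ] [ 0.819 -0.034  0.046] [ 85. 102. 117.]
red 359 [ 0.6   -0.112  0.064] [ 0.566 -0.13   0.018] [ 0.609 -0.089  0.066]
green 161 [0.599 0.105 0.065] [0.579 0.085 0.064] [0.619 0.126 0.066]
yellow 1373 [ 0.517 -0.294  0.01 ] [ 0.419 -0.378  0.004] [0.758 0.101 0.02 ]
blue 333 [0.525 0.265 0.007] [0.489 0.218 0.005] [0.611 0.37  0.02 ]
side bench z -5.801168660806012e-05 0.0018911376146335688
[309, 167, 25, 44, 781] [ 0.559 -0.132  0.03 ] [0.607 0.017 0.094] [95. 43. 26.]
[224, 171, 36, 25, 716] [ 0.736 -0.144  0.03 ] [ 0.814 -0.032  0.046] [ 84. 106. 127.]
[364, 179, 27, 48, 913] [ 0.434 -0.084  0.03 ] [0.487 0.07  0.094] [102.  92.  81.]
[297, 212, 26, 29, 644] [0.572 0.082 0.03 ] [0.621 0.132 0.067] [ 44. 106.  56.]
red 219 [ 0.577 -0.095  0.064] [ 0.562 -0.121  0.018] [ 0.603 -0.085  0.067]
green 501 [0.595 0.123 0.063] [0.575 0.09  0.016] [0.616 0.131 0.067]
yellow 865 [ 0.513 -0.294  0.01 ] [ 0.421 -0.376  0.004] [0.694 0.042 0.02 ]
blue 3227 [0.541 0.277 0.009] [0.482 0.207 0.004] [0.619 0.379 0.019]
```

View pics/scene_crop.png

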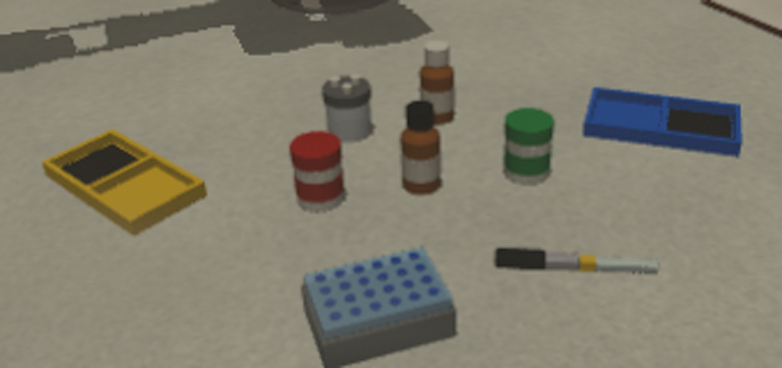

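View pics/side_crop.png

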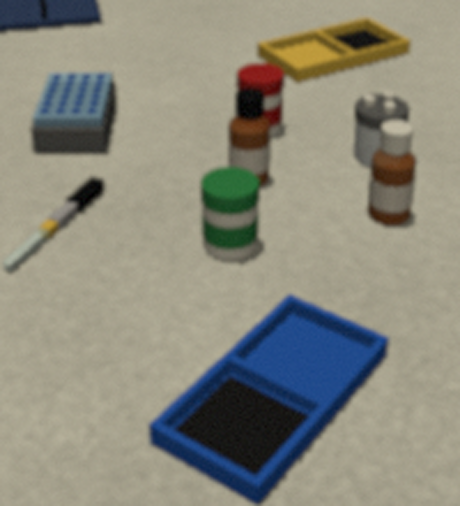

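Both crops agree on the layout. Depth is good, so I'll merge both clouds, fit known-radius circles to the round items, and fit the tray rectangles.

```bash
cat > fit.py <<'E'
from h import *
from scipy.optimize import least_squares
def circ(q,r,x0):
    f=lambda p: np.hypot(q[:,0]-p[0],q[:,1]-p[1])-r
    return least_squares(f,x0,loss="soft_l1",f_scale=.001)
def cyl(P,x0,zr,r,rad=.045):
    # side points only: on the boundary r
    q=P[(P[:,2]>zr[0])&(P[:,2]<zr[1])&(np.hypot(P[:,0]-x0[0],P[:,1]-x0[1])<rad)]
    if len(q)<8: return None
    s=circ(q,r,x0); return s.x.round(4),len(q),float(np.median(abs(s.fun)).round(4))
E
python3 - <<'E'
from fit import *
cs={n:load(f"pics/{n}0.npz") for n in ["scene","side"]}
Ps={n:cloud(c) for n,c in cs.items()}
Fl={n:P.reshape(-1,3) for n,P in Ps.items()}; Fl={n:p[~np.isnan(p[:,0])] for n,p in Fl.items()}
Fl["both"]=np.vstack(list(Fl.values()))
its=dict(white=((.46,.045),(.01,.057),.02,.03),black=((.59,0),(.01,.057),.02,.03),cell=((.46,-.057),(.008,.04),.025,.035),cellid=((.46,-.057),(.046,.056),.027,.035),red=((.585,-.109),(.01,.044),.024,.035),redcap=((.585,-.109),(.05,.061),.025,.035),green=((.597,.106),(.01,.044),.024,.035))
for k,(x0,zr,r,rad) in its.items():
    for n,p in Fl.items(): print(k,n,cyl(p,x0,zr,r,rad))
for k in ["white","black"]:
    x0=its[k][0]
    for n,p in Fl.items(): print(k,"cap",n,cyl(p,x0,(.073,.088),.014,.03))
for t,(cx,cy) in dict(yellow=(.517,-.294),blue=(.545,.29)).items():
    for n,p in Fl.items():
        q=p[(np.hypot(p[:,0]-cx,p[:,1]-cy)<.12)&(p[:,2]>.0155)&(p[:,2]<.022)]
        r=cv2.minAreaRect((q[:,:2]*1000).astype(np.float32)); print(t,n,len(q),r)
    for n,c in cs.items():
        P=Ps[n]; V=c["frame"].max(-1)
        m=(np.hypot(P[...,0]-cx,P[...,1]-cy)<.09)&(V<50)&(P[...,2]>.002)&(P[...,2]<.014)
        print(t,"pad",n,m.sum(),np.median(P[m],0).round(3))
E
```

```text
white scene (array([0.4554, 0.049 ]), 202, 0.0007)
white side (array([0.4552, 0.0469]), 377, 0.0007)
white both (array([0.4553, 0.0473]), 579, 0.0008)
black scene (array([ 0.5876, -0.0044]), 291, 0.0006)
black side (array([ 0.5882, -0.006 ]), 287, 0.0006)
black both (array([ 0.5878, -0.0054]), 578, 0.0008)
cell scene (array([ 0.4598, -0.0563]), 204, 0.0008)
cell side (array([ 0.4599, -0.0585]), 126, 0.0007)
cell both (array([ 0.4595, -0.0572]), 330, 0.0009)
cellid scene (array([ 0.4595, -0.056 ]), 75, 0.0007)
cellid side (array([ 0.4601, -0.0583]), 61, 0.0008)
cellid both (array([ 0.4595, -0.057 ]), 136, 0.0009)
red scene (array([ 0.5834, -0.1084]), 272, 0.0005)
red side (array([ 0.5842, -0.1098]), 90, 0.0007)
red both (array([ 0.5837, -0.1088]), 362, 0.0007)
redcap scene (array([ 0.5831, -0.1083]), 92, 0.0006)
redcap side (array([ 0.584 , -0.1106]), 61, 0.0006)
redcap both (array([ 0.5834, -0.1094]), 153, 0.0009)
green scene (array([0.596 , 0.1066]), 232, 0.0008)
green side (array([0.5971, 0.1054]), 343, 0.0006)
green both (array([0.5965, 0.1057]), 575, 0.0008)
white cap scene (arra
[... 463 characters left out ...]
5.5736389160156), (171.99578857421875, 94.34369659423828), 34.880615234375)
yellow both 739 ((501.8056335449219, -306.2159729003906), (174.39816284179688, 94.34369659423828), 34.880615234375)
yellow pad scene 218 [ 0.462 -0.331  0.007]
yellow pad side 71 [ 0.469 -0.343  0.006]
blue scene 374 ((548.438720703125, 287.8331298828125), (169.4904022216797, 95.18294525146484), 57.87247848510742)
blue side 1179 ((549.3770141601562, 288.19915771484375), (173.41348266601562, 90.11670684814453), 58.48147201538086)
blue both 1553 ((548.95556640625, 288.65618896484375), (173.2443084716797, 95.18294525146484), 57.87247848510742)
blue pad scene 231 [0.562 0.329 0.007]
blue pad side 1179 [0.57  0.322 0.007]
```

Everything I need is measured. Plan, in the order asked:

| Step | Item | From | Pocket | Pocket centre |
|---|---|---|---|---|
| 1 | white bottle | (.455, .048) | blue pad | (.5706, .3228) |
| 2 | cell | (.4597, -.057) | blue bare | (.5274, .2532) |
| 3 | black bottle | (.588, -.0053) | yellow pad | (.4686, -.3293) |
| 4 | red jar | (.5837, -.109) | yellow bare | (.5358, -.2821) |

The jaws go across each tray's long axis: -32° for blue and -55° for yellow.

send_rows([
  {"x":0.012,"y":0.022,"z":0,"twist":2,"fingers":0},
  {"x":0.037,"y":0.065,"z":0,"twist":6,"fingers":0},
  {"x":0.063,"y":0.111,"z":0,"twist":10,"fingers":0},
  {"x":0.089,"y":0.157,"z":0,"twist":14,"fingers":0},
  {"x":0.115,"y":0.203,"z":0,"twist":18,"fingers":0},
  {"x":0.141,"y":0.249,"z":0,"twist":22,"fingers":0},
  {"x":0.167,"y":0.295,"z":0,"twist":26,"fingers":0},
  {"x":0.193,"y":0.341,"z":-0.01,"twist":30,"fingers":0},
  {"x":0.219,"y":0.387,"z":-0.02,"twist":34,"fingers":0},
  {"x":0.245,"y":0.433,"z":-0.03,"twist":38,"fingers":0},
  {"x":0.271,"y":0.479,"z":-0.04,"twist":41,"fingers":0},
  {"x":0.295,"y":0.52,"z":-0.05,"twist":42.4,"fingers":0},
  {"x":0.308,"y":0.544,"z":-0.057,"twist":42.4,"fingers":0},
  {"x":0.314,"y":0.554,"z":-0.057,"twist":42.4,"fingers":0},
  {"x":0.314,"y":0.554,"z":-0.057,"twist":42.4,"fingers":0},
  {"x":0.314,"y":0.554,"z":-0.057,"twist":42.4,"fingers":0},
])

```text
t: 2.15
tcp_pos: [0.4552, 0.0475, 0.17]
eef_rot: [[-0.53, 0.0, 0.848], [-0.848, -0.0, -0.53], [0.0, -1.0, 0.0]]
contact_force: [0.0, -1.3, -0.3]
finger_gap: 0.0919
```

```bash
cat > look.py <<'E'
import sys
from rig import env, eyes
from fit import *
tag=sys.argv[1]
o=env.get_obs(); print("t",o["t"],"tcp",o["tcp_pos"].round(4) if hasattr(o["tcp_pos"],'round') else o["tcp_pos"],"gap",o["finger_gap"],"F",np.round(o["contact_force"],1),"jaw",np.degrees(np.arctan2(o["eef_rot"][1][2],o["eef_rot"][0][2])),"q6",o["qpos"][5])
for n in sys.argv[2:]:
    c=eyes.capture(n); np.savez(f"pics/{n}{tag}.npz",**c); cv2.imwrite(f"pics/{n}{tag}.png",c["frame"][:,:,::-1])
E
python3 look.py 1 wrist; python3 - <<'E'
from fit import *
c=load("pics/wrist1.npz"); P=cloud(c).reshape(-1,3); P=P[~np.isnan(P[:,0])]
q=P[(abs(P[:,0]-.455)<.03)&(abs(P[:,1]-.047)<.03)]
print(len(q)); t=q[(q[:,2]>.087)&(q[:,2]<.097)]; print(len(t)); 
if len(t): print(cv2.minEnclosingCircle((t[:,:2]*1000).astype(np.float32)),t[:,2].mean())
print(cyl(P,(.455,.047),(.01,.057),.02,.03))
print(proj(c,[.455,.047,.092]))
E
```

```text
t 2.15 tcp [0.4552 0.0475 0.17  ] gap 0.09185463653735192 F [ 0.  -1.3 -0.3] jaw -32.02367173974163 q6 28.398909389053532
15783
1094
((454.0497131347656, 47.163352966308594), 13.861906051635742) 0.09075339756645277
(array([0.454 , 0.0468]), 444, 0.0002)
[[318.66309168 209.31628383]]
```

View pics/wrist1.png

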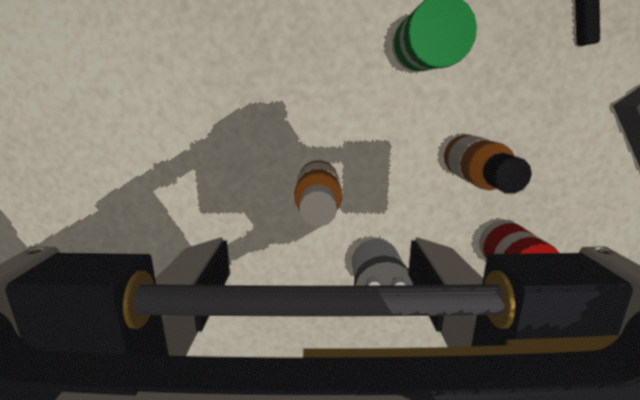

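The wrist view shows the white cap at (318,208), centred between the fingers, about 1 mm off my estimate. The cell is at (382,265), clear of the fingers' path down. Descending and gripping the body.

send_rows([
  {"x":-0.001,"y":0,"z":-0.02,"twist":0,"fingers":0},
  {"x":-0.001,"y":0,"z":-0.05,"twist":0,"fingers":0},
  {"x":-0.001,"y":0,"z":-0.08,"twist":0,"fingers":0},
  {"x":-0.001,"y":0,"z":-0.11,"twist":0,"fingers":0},
  {"x":-0.001,"y":0,"z":-0.128,"twist":0,"fingers":0},
  {"x":-0.001,"y":0,"z":-0.135,"twist":0,"fingers":0},
  {"x":-0.001,"y":0,"z":-0.135,"twist":0,"fingers":0},
  {"x":-0.001,"y":0,"z":-0.135,"twist":0,"fingers":1},
  {"x":-0.001,"y":0,"z":-0.135,"twist":0,"fingers":1},
  {"x":-0.001,"y":0,"z":-0.135,"twist":0,"fingers":1},
  {"x":-0.001,"y":0,"z":-0.135,"twist":0,"fingers":1},
  {"x":-0.001,"y":0,"z":-0.135,"twist":0,"fingers":1},
  {"x":-0.001,"y":0,"z":-0.135,"twist":0,"fingers":1},
])

```text
t: 3.82
tcp_pos: [0.4545, 0.0484, 0.0348]
eef_rot: [[-0.529, 0.0, 0.848], [-0.848, -0.0, -0.529], [-0.0, -1.0, 0.0]]
contact_force: [0.2, -0.3, -0.6]
finger_gap: 0.0388
```

The grip is on the body, with the gap at 38.8 mm. Lifting and carrying to the blue pad pocket.

send_rows([
  {"x":0,"y":0,"z":0.012,"twist":0,"fingers":1},
  {"x":0,"y":0,"z":0.036,"twist":0,"fingers":1},
  {"x":0,"y":0,"z":0.064,"twist":0,"fingers":1},
  {"x":0.003,"y":0.008,"z":0.09,"twist":0,"fingers":1},
  {"x":0.011,"y":0.026,"z":0.1,"twist":0,"fingers":1},
  {"x":0.022,"y":0.052,"z":0.1,"twist":0,"fingers":1},
  {"x":0.035,"y":0.082,"z":0.1,"twist":0,"fingers":1},
  {"x":0.048,"y":0.113,"z":0.1,"twist":0,"fingers":1},
  {"x":0.061,"y":0.144,"z":0.1,"twist":0,"fingers":1},
  {"x":0.074,"y":0.175,"z":0.1,"twist":0,"fingers":1},
  {"x":0.087,"y":0.206,"z":0.1,"twist":0,"fingers":1},
  {"x":0.1,"y":0.236,"z":0.1,"twist":0,"fingers":1},
  {"x":0.109,"y":0.258,"z":0.095,"twist":0,"fingers":1},
  {"x":0.115,"y":0.27,"z":0.085,"twist":0,"fingers":1},
  {"x":0.117,"y":0.275,"z":0.065,"twist":0,"fingers":1},
  {"x":0.117,"y":0.275,"z":0.05,"twist":0,"fingers":1},
  {"x":0.117,"y":0.275,"z":0.045,"twist":0,"fingers":1},
  {"x":0.117,"y":0.275,"z":0.045,"twist":0,"fingers":1},
])

```text
t: 6.08
tcp_pos: [0.5713, 0.3228, 0.0794]
eef_rot: [[-0.53, -0.001, 0.848], [-0.848, -0.0, -0.53], [0.001, -1.0, -0.0]]
contact_force: [-0.0, 0.2, -0.7]
finger_gap: 0.0392
```

```bash
python3 look.py 2 side scene; python3 - <<'E'
from fit import *
for n in ["side","scene"]:
    c=load(f"pics/{n}2.npz"); P=cloud(c).reshape(-1,3); P=P[~np.isnan(P[:,0])]
    print(n,cyl(P,(.571,.323),(.045,.062),.02,.022)); q=P[(np.hypot(P[:,0]-.571,P[:,1]-.323)<.02)&(P[:,2]>.025)];print(np.percentile(q[:,2],[0,1,3]))
c=load("pics/side2.npz"); cv2.imwrite("pics/side2c.png",cv2.resize(c["frame"][180:380,200:460],None,fx=3,fy=3)[:,:,::-1])
E
```

```text
t 6.075 tcp [0.5713 0.3228 0.0794] gap 0.03923585938839029 F [-0.   0.2 -0.7] jaw -32.00554140696694 q6 54.79265537114383
side (array([0.5719, 0.3219]), 201, 0.0004)
[0.04350653 0.04638648 0.04803414]
scene (array([0.571 , 0.3237]), 79, 0.0007)
[0.04540956 0.04712309 0.04960154]
```

View pics/side2c.png

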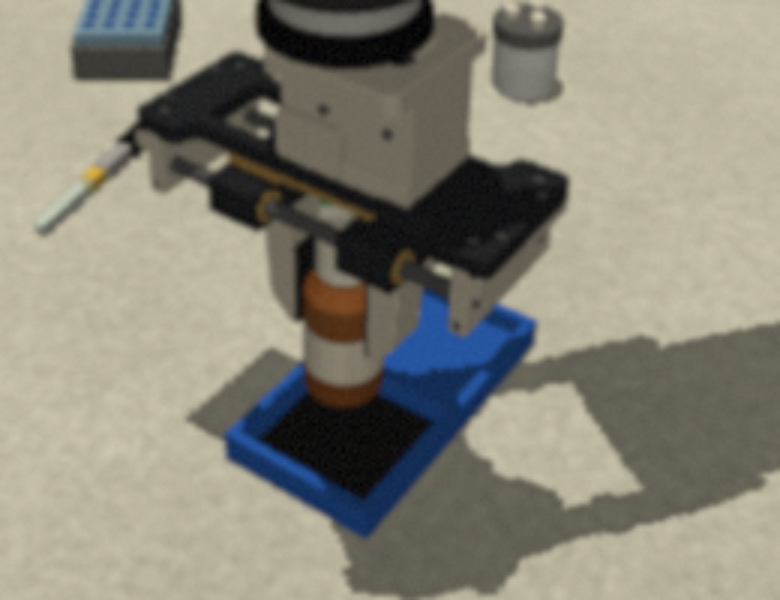

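The bottle hangs upright over the pad pocket, base near (343,395) in the crop and about 45 mm up. Both views put it within 1–2 mm of the target. Lowering slowly.

send_rows([
  {"x":0,"y":0,"z":-0.01,"twist":0,"fingers":1},
  {"x":0,"y":0,"z":-0.022,"twist":0,"fingers":1},
  {"x":0,"y":0,"z":-0.03,"twist":0,"fingers":1},
  {"x":0,"y":0,"z":-0.034,"twist":0,"fingers":1},
  {"x":0,"y":0,"z":-0.036,"twist":0,"fingers":1},
  {"x":0,"y":0,"z":-0.036,"twist":0,"fingers":1},
])

```text
t: 6.92
tcp_pos: [0.5716, 0.3235, 0.0438]
eef_rot: [[-0.529, 0.0, 0.848], [-0.848, 0.0, -0.529], [-0.0, -1.0, 0.0]]
contact_force: [-0.5, 0.9, -1.8]
finger_gap: 0.0394
```

```bash
python3 look.py 3
```

```text
t 6.925 tcp [0.5716 0.3235 0.0438] gap 0.03935538947167008 F [-0.5  0.9 -1.8] jaw -31.96973949485986 q6 54.79943136687472
```

send_rows([
  {"x":0,"y":0,"z":-0.001,"twist":0,"fingers":1},
  {"x":0,"y":0,"z":-0.001,"twist":0,"fingers":1},
])

```text
t: 7.18
tcp_pos: [0.5715, 0.3235, 0.0429]
eef_rot: [[-0.529, 0.0, 0.848], [-0.848, 0.0, -0.529], [-0.0, -1.0, 0.0]]
contact_force: [-0.0, -0.7, -1.8]
finger_gap: 0.0394
```

send_rows([
  {"x":0,"y":0,"z":-0.001,"twist":0,"fingers":1},
  {"x":0,"y":0,"z":-0.001,"twist":0,"fingers":1},
])

```text
t: 7.42
tcp_pos: [0.5714, 0.3234, 0.0417]
eef_rot: [[-0.529, -0.0, 0.848], [-0.848, -0.0, -0.529], [0.0, -1.0, 0.0]]
contact_force: [0.1, 0.3, -1.2]
finger_gap: 0.0391
```

send_rows([
  {"x":0,"y":0,"z":-0.001,"twist":0,"fingers":1},
  {"x":0,"y":0,"z":-0.001,"twist":0,"fingers":1},
])

```text
t: 7.68
tcp_pos: [0.5715, 0.3234, 0.0408]
eef_rot: [[-0.529, 0.0, 0.848], [-0.848, 0.0, -0.529], [-0.0, -1.0, 0.0]]
contact_force: [-0.1, 0.3, -1.2]
finger_gap: 0.0394
```

```bash
python3 look.py 4
```

```text
t 7.675 tcp [0.5715 0.3234 0.0408] gap 0.039430860318414744 F [-0.1  0.3 -1.2] jaw -31.966669103394203 q6 54.79689140880615
```

send_rows([
  {"x":0,"y":0,"z":-0.001,"twist":0,"fingers":1},
  {"x":0,"y":0,"z":-0.001,"twist":0,"fingers":1},
])

```text
t: 7.92
tcp_pos: [0.5716, 0.3235, 0.0407]
eef_rot: [[-0.529, 0.001, 0.848], [-0.848, 0.0, -0.529], [-0.001, -1.0, 0.0]]
contact_force: [-2.3, -0.9, 5.3]
finger_gap: 0.0388
```

```bash
python3 look.py 4 side; python3 - <<'E'
from fit import *
c=load("pics/side4.npz"); P=cloud(c).reshape(-1,3); P=P[~np.isnan(P[:,0])]
print(cyl(P,(.571,.323),(.025,.062),.02,.022)); q=P[(np.hypot(P[:,0]-.571,P[:,1]-.323)<.0205)&(P[:,2]>.0)];print(np.percentile(q[:,2],[0,1,5,10]))
cv2.imwrite("pics/side4c.png",cv2.resize(c["frame"][180:380,200:460],None,fx=3,fy=3)[:,:,::-1])
E
```

```text
t 7.925 tcp [0.5716 0.3235 0.0407] gap 0.038825854779129206 F [-2.3 -0.9  5.3] jaw -31.968989391925447 q6 54.797494971375215
(array([0.5721, 0.3227]), 383, 0.0004)
[0.00521973 0.0059176  0.0091813  0.01406089]
```

View pics/side4c.png

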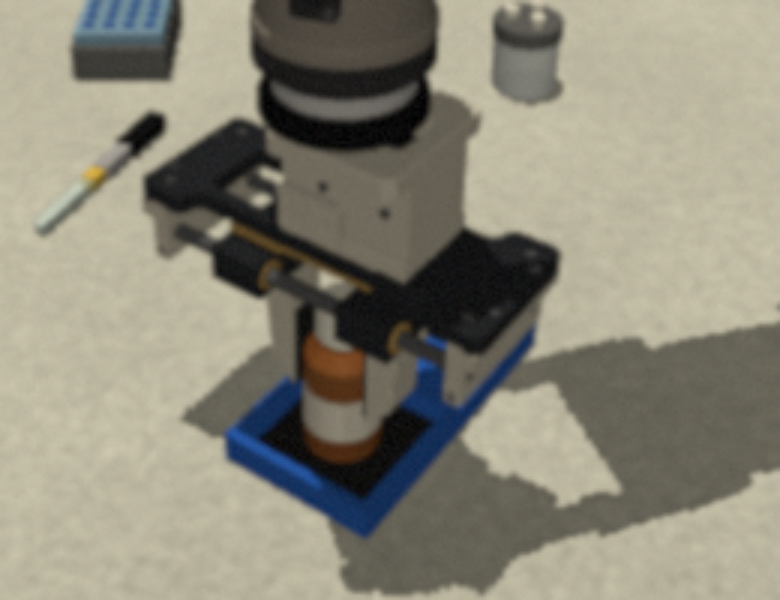

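There is contact at 5 N and the bottle stands on the pad, base at (343,450) in the crop. Releasing, rising straight up, and going over the cell.

send_rows([
  {"x":0,"y":0,"z":0,"twist":0,"fingers":0.5},
  {"x":0,"y":0,"z":0,"twist":0,"fingers":0},
  {"x":0,"y":0,"z":0,"twist":0,"fingers":0},
  {"x":0,"y":0,"z":0,"twist":0,"fingers":0},
  {"x":0,"y":0,"z":0.01,"twist":0,"fingers":0},
  {"x":0,"y":0,"z":0.04,"twist":0,"fingers":0},
  {"x":0,"y":0,"z":0.08,"twist":0,"fingers":0},
  {"x":0,"y":0,"z":0.11,"twist":0,"fingers":0},
  {"x":-0.006,"y":-0.02,"z":0.12,"twist":0,"fingers":0},
  {"x":-0.017,"y":-0.06,"z":0.12,"twist":0,"fingers":0},
  {"x":-0.031,"y":-0.105,"z":0.12,"twist":0,"fingers":0},
  {"x":-0.044,"y":-0.15,"z":0.12,"twist":0,"fingers":0},
  {"x":-0.057,"y":-0.195,"z":0.12,"twist":0,"fingers":0},
  {"x":-0.07,"y":-0.24,"z":0.12,"twist":0,"fingers":0},
  {"x":-0.083,"y":-0.285,"z":0.12,"twist":0,"fingers":0},
  {"x":-0.096,"y":-0.33,"z":0.12,"twist":0,"fingers":0},
  {"x":-0.106,"y":-0.364,"z":0.115,"twist":0,"fingers":0},
  {"x":-0.111,"y":-0.38,"z":0.11,"twist":0,"fingers":0},
  {"x":-0.111,"y":-0.38,"z":0.11,"twist":0,"fingers":0},
  {"x":-0.111,"y":-0.38,"z":0.11,"twist":0,"fingers":0},
])

```text
t: 10.48
tcp_pos: [0.4609, -0.0558, 0.15]
eef_rot: [[-0.529, 0.001, 0.849], [-0.849, 0.0, -0.529], [-0.0, -1.0, 0.0]]
contact_force: [-0.0, -0.0, -0.5]
finger_gap: 0.0915
```

```bash
python3 look.py 5 wrist side; python3 - <<'E'
from fit import *
c=load("pics/wrist5.npz"); P=cloud(c).reshape(-1,3); P=P[~np.isnan(P[:,0])]
q=P[(np.hypot(P[:,0]-.46,P[:,1]+.057)<.04)&(P[:,2]>.052)&(P[:,2]<.063)]
print(cv2.minEnclosingCircle((q[:,:2]*1000).astype(np.float32)),cyl(P,(.46,-.057),(.008,.04),.025,.035))
c=load("pics/side5.npz"); P=cloud(c).reshape(-1,3); P=P[~np.isnan(P[:,0])]
print("white",cyl(P,(.571,.323),(.025,.062),.02,.03),cyl(P,(.571,.323),(.078,.098),.014,.03)); q=P[(np.hypot(P[:,0]-.571,P[:,1]-.323)<.0205)];print(q[:,2].max())
cv2.imwrite("pics/side5c.png",cv2.resize(c["frame"][150:380,200:460],None,fx=2.5,fy=2.5)[:,:,::-1])
E
```

```text
t 10.475 tcp [ 0.4609 -0.0558  0.15  ] gap 0.0915153956260278 F [-0.  -0.  -0.5] jaw -31.933840672979898 q6 15.53773940753341
((458.7533264160156, -58.16250991821289), 26.909893035888672) (array([ 0.4585, -0.0587]), 251, 0.0001)
white (array([0.5721, 0.3225]), 488, 0.0005) (array([0.5723, 0.3221]), 292, 0.0006)
0.09950300974318775
```

View pics/side5c.png

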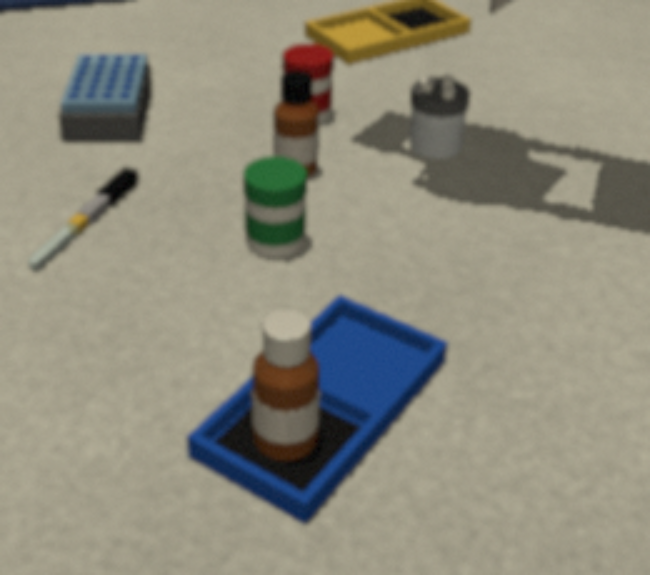

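View pics/wrist5.png

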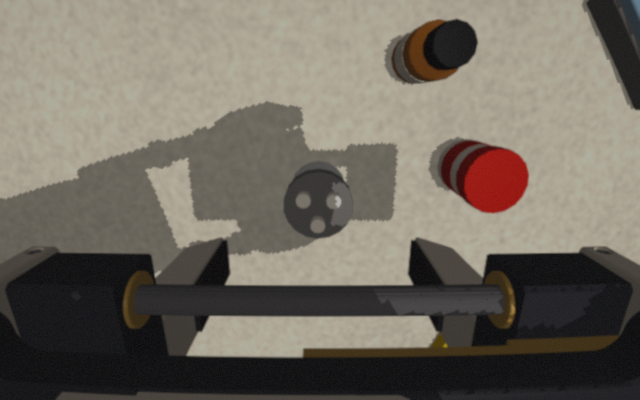

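The side crop shows the white bottle upright on its pad at (285,390). The wrist view has the cell centred at (318,205). Descending onto its lid.

send_rows([
  {"x":-0.001,"y":-0.001,"z":-0.02,"twist":0,"fingers":0},
  {"x":-0.001,"y":-0.001,"z":-0.05,"twist":0,"fingers":0},
  {"x":-0.001,"y":-0.001,"z":-0.08,"twist":0,"fingers":0},
  {"x":-0.001,"y":-0.001,"z":-0.105,"twist":0,"fingers":0},
  {"x":-0.001,"y":-0.001,"z":-0.116,"twist":0,"fingers":0},
  {"x":-0.001,"y":-0.001,"z":-0.116,"twist":0,"fingers":0},
  {"x":-0.001,"y":-0.001,"z":-0.116,"twist":0,"fingers":1},
  {"x":-0.001,"y":-0.001,"z":-0.116,"twist":0,"fingers":1},
  {"x":-0.001,"y":-0.001,"z":-0.116,"twist":0,"fingers":1},
  {"x":-0.001,"y":-0.001,"z":-0.116,"twist":0,"fingers":1},
  {"x":-0.001,"y":-0.001,"z":-0.116,"twist":0,"fingers":1},
])

```text
t: 11.95
tcp_pos: [0.4595, -0.0576, 0.0339]
eef_rot: [[-0.529, 0.0, 0.848], [-0.848, -0.0, -0.529], [-0.0, -1.0, 0.0]]
contact_force: [-0.1, 0.0, 1.0]
finger_gap: 0.0534
```

The lid is gripped at 53.4 mm. Carrying it to the bare blue pocket.

send_rows([
  {"x":0,"y":0,"z":0.012,"twist":0,"fingers":1},
  {"x":0,"y":0,"z":0.036,"twist":0,"fingers":1},
  {"x":0,"y":0,"z":0.064,"twist":0,"fingers":1},
  {"x":0.002,"y":0.008,"z":0.09,"twist":0,"fingers":1},
  {"x":0.006,"y":0.028,"z":0.1,"twist":0,"fingers":1},
  {"x":0.012,"y":0.056,"z":0.1,"twist":0,"fingers":1},
  {"x":0.02,"y":0.09,"z":0.1,"twist":0,"fingers":1},
  {"x":0.027,"y":0.125,"z":0.1,"twist":0,"fingers":1},
  {"x":0.035,"y":0.16,"z":0.1,"twist":0,"fingers":1},
  {"x":0.043,"y":0.195,"z":0.1,"twist":0,"fingers":1},
  {"x":0.05,"y":0.23,"z":0.1,"twist":0,"fingers":1},
  {"x":0.058,"y":0.265,"z":0.1,"twist":0,"fingers":1},
  {"x":0.064,"y":0.291,"z":0.095,"twist":0,"fingers":1},
  {"x":0.067,"y":0.306,"z":0.085,"twist":0,"fingers":1},
  {"x":0.068,"y":0.311,"z":0.065,"twist":0,"fingers":1},
  {"x":0.068,"y":0.311,"z":0.045,"twist":0,"fingers":1},
  {"x":0.068,"y":0.311,"z":0.035,"twist":0,"fingers":1},
  {"x":0.068,"y":0.311,"z":0.03,"twist":0,"fingers":1},
  {"x":0.068,"y":0.311,"z":0.03,"twist":0,"fingers":1},
])

```text
t: 14.32
tcp_pos: [0.5276, 0.2532, 0.0639]
eef_rot: [[-0.53, 0.0, 0.848], [-0.848, -0.0, -0.53], [0.0, -1.0, 0.0]]
contact_force: [-0.3, 0.1, -0.0]
finger_gap: 0.0529
```

```bash
python3 look.py 6 side scene; python3 - <<'E'
from fit import *
for n in ["side","scene"]:
    c=load(f"pics/{n}6.npz"); P=cloud(c).reshape(-1,3); P=P[~np.isnan(P[:,0])]
    print(n,cyl(P,(.527,.253),(.032,.07),.025,.028)); q=P[(np.hypot(P[:,0]-.527,P[:,1]-.253)<.0255)&(P[:,2]>.021)];print(np.percentile(q[:,2],[0,1,3]))
c=load("pics/side6.npz"); cv2.imwrite("pics/side6c.png",cv2.resize(c["frame"][180:380,200:460],None,fx=3,fy=3)[:,:,::-1])
E
```

```text
t 14.325 tcp [0.5276 0.2532 0.0639] gap 0.05292137369267306 F [-0.3  0.1 -0. ] jaw -31.986830976774428 q6 50.13173192189383
side (array([0.5281, 0.2525]), 526, 0.0005)
[0.02992407 0.03168793 0.03348014]
scene (array([0.5278, 0.2532]), 227, 0.0006)
[0.03092149 0.03268415 0.03678869]
```

View pics/side6c.png

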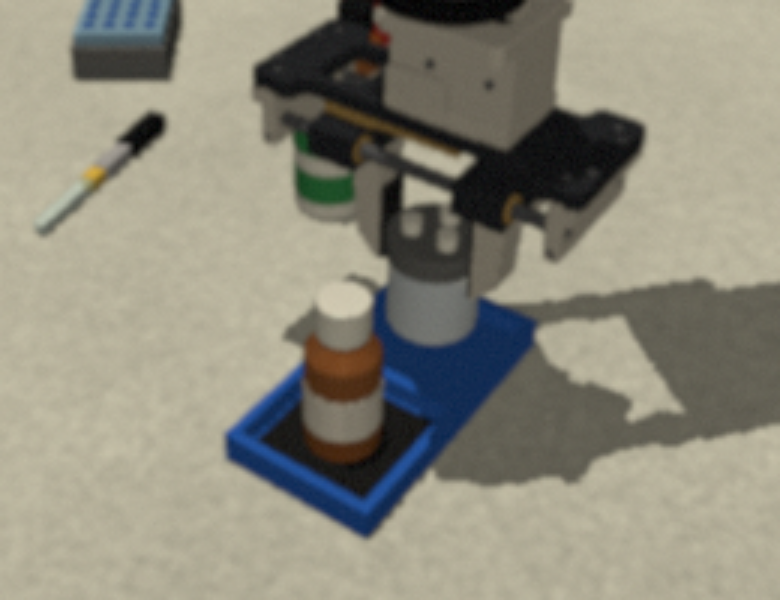

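The cell hangs upright over the bare pocket at (433,300), clear of the bottle. Lowering it.

send_rows([
  {"x":0,"y":0,"z":-0.008,"twist":0,"fingers":1},
  {"x":0,"y":0,"z":-0.016,"twist":0,"fingers":1},
  {"x":0,"y":0,"z":-0.02,"twist":0,"fingers":1},
  {"x":0,"y":0,"z":-0.022,"twist":0,"fingers":1},
  {"x":0,"y":0,"z":-0.023,"twist":0,"fingers":1},
  {"x":0,"y":0,"z":-0.023,"twist":0,"fingers":1},
])

```text
t: 15.18
tcp_pos: [0.5276, 0.2534, 0.0408]
eef_rot: [[-0.529, 0.0, 0.848], [-0.848, -0.0, -0.529], [-0.0, -1.0, 0.0]]
contact_force: [-0.0, -1.3, 0.1]
finger_gap: 0.0529
```

send_rows([
  {"x":0,"y":0,"z":-0.001,"twist":0,"fingers":1},
  {"x":0,"y":0,"z":-0.001,"twist":0,"fingers":1},
])

```text
t: 15.42
tcp_pos: [0.5277, 0.2535, 0.04]
eef_rot: [[-0.53, 0.001, 0.848], [-0.848, 0.0, -0.53], [-0.0, -1.0, 0.0]]
contact_force: [0.3, 1.4, 0.7]
finger_gap: 0.0529
```

send_rows([
  {"x":0,"y":0,"z":-0.0007,"twist":0,"fingers":1},
  {"x":0,"y":0,"z":-0.0007,"twist":0,"fingers":1},
])

```text
t: 15.68
tcp_pos: [0.5277, 0.2535, 0.0399]
eef_rot: [[-0.529, 0.001, 0.848], [-0.848, 0.0, -0.529], [-0.001, -1.0, 0.001]]
contact_force: [-1.1, -0.9, 7.3]
finger_gap: 0.0531
```

There is contact at 7 N on the floor. Releasing, rising, and going over the black-capped bottle.

send_rows([
  {"x":0,"y":0,"z":0,"twist":0,"fingers":0.3},
  {"x":0,"y":0,"z":0,"twist":0,"fingers":0},
  {"x":0,"y":0,"z":0,"twist":0,"fingers":0},
  {"x":0,"y":0,"z":0,"twist":0,"fingers":0},
  {"x":0,"y":0,"z":0.01,"twist":0,"fingers":0},
  {"x":0,"y":0,"z":0.04,"twist":0,"fingers":0},
  {"x":0,"y":0,"z":0.08,"twist":0,"fingers":0},
  {"x":0,"y":0,"z":0.115,"twist":0,"fingers":0},
  {"x":0.005,"y":-0.02,"z":0.13,"twist":-2,"fingers":0},
  {"x":0.014,"y":-0.06,"z":0.13,"twist":-6,"fingers":0},
  {"x":0.024,"y":-0.1,"z":0.13,"twist":-10,"fingers":0},
  {"x":0.033,"y":-0.14,"z":0.13,"twist":-14,"fingers":0},
  {"x":0.043,"y":-0.18,"z":0.13,"twist":-18,"fingers":0},
  {"x":0.052,"y":-0.22,"z":0.13,"twist":-21,"fingers":0},
  {"x":0.059,"y":-0.248,"z":0.125,"twist":-23,"fingers":0},
  {"x":0.061,"y":-0.2585,"z":0.1207,"twist":-23,"fingers":0},
  {"x":0.061,"y":-0.2585,"z":0.1207,"twist":-23,"fingers":0},
  {"x":0.061,"y":-0.2585,"z":0.1207,"twist":-23,"fingers":0},
])

```text
t: 17.92
tcp_pos: [0.5882, -0.0042, 0.1597]
eef_rot: [[-0.818, -0.0, 0.575], [-0.575, 0.0, -0.818], [0.0, -1.0, -0.0]]
contact_force: [-0.3, -0.4, 0.5]
finger_gap: 0.0917
```

```bash
python3 look.py 7 wrist side; python3 - <<'E'
from fit import *
c=load("pics/wrist7.npz"); P=cloud(c).reshape(-1,3); P=P[~np.isnan(P[:,0])]
q=P[(np.hypot(P[:,0]-.588,P[:,1]+.0055)<.03)&(P[:,2]>.087)&(P[:,2]<.097)]
print(cv2.minEnclosingCircle((q[:,:2]*1000).astype(np.float32)),cyl(P,(.588,-.0055),(.01,.057),.02,.03))
c=load("pics/side7.npz"); P=cloud(c).reshape(-1,3); P=P[~np.isnan(P[:,0])]
print("cell",cyl(P,(.528,.253),(.02,.048),.025,.03)); q=P[(np.hypot(P[:,0]-.528,P[:,1]-.253)<.025)];print(q[:,2].max())
cv2.imwrite("pics/side7c.png",cv2.resize(c["frame"][150:380,200:460],None,fx=2.5,fy=2.5)[:,:,::-1])
E
```

```text
t 17.925 tcp [ 0.5882 -0.0042  0.1597] gap 0.09170976089227866 F [-0.3 -0.4  0.5] jaw -54.913596418382305 q6 47.02797650586037
((586.344482421875, -5.945986747741699), 13.93285846710205) (array([ 0.5862, -0.0062]), 505, 0.0002)
cell (array([0.528 , 0.2529]), 382, 0.0004)
0.0736489345624203
```

View pics/side7c.png

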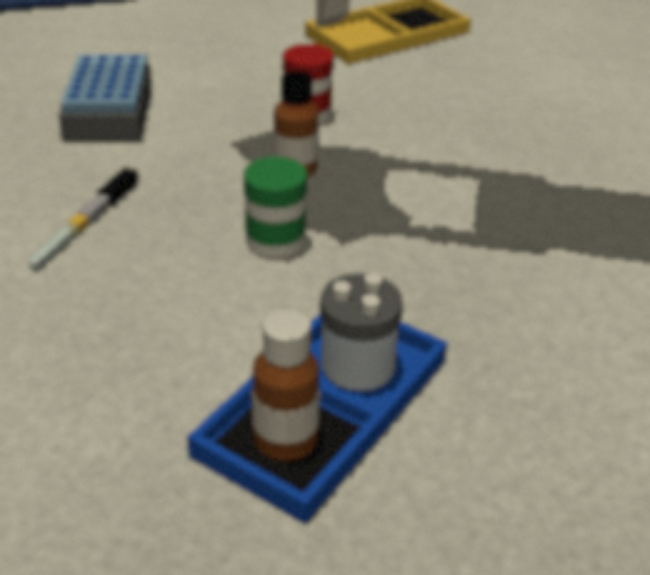

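View pics/wrist7.png

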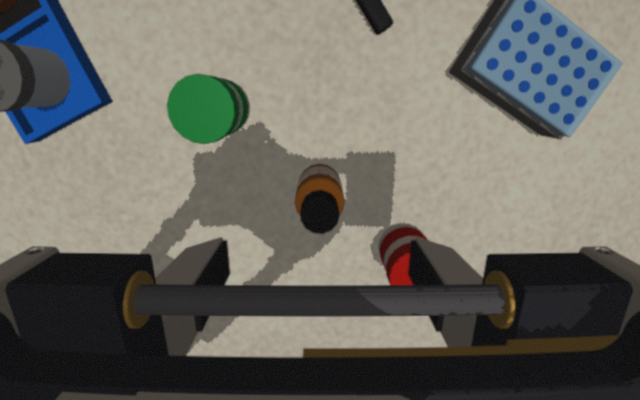

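Both blue-tray items stand upright, the bottle at (285,390) and the cell at (360,335) in the crop. The wrist view has the black cap at (320,212), centred. Descending.

send_rows([
  {"x":-0.001,"y":-0.001,"z":-0.02,"twist":0,"fingers":0},
  {"x":-0.001,"y":-0.001,"z":-0.05,"twist":0,"fingers":0},
  {"x":-0.001,"y":-0.001,"z":-0.08,"twist":0,"fingers":0},
  {"x":-0.001,"y":-0.001,"z":-0.108,"twist":0,"fingers":0},
  {"x":-0.001,"y":-0.001,"z":-0.12,"twist":0,"fingers":0},
  {"x":-0.001,"y":-0.001,"z":-0.125,"twist":0,"fingers":0},
  {"x":-0.001,"y":-0.001,"z":-0.125,"twist":0,"fingers":0},
  {"x":-0.001,"y":-0.001,"z":-0.125,"twist":0,"fingers":1},
  {"x":-0.001,"y":-0.001,"z":-0.125,"twist":0,"fingers":1},
  {"x":-0.001,"y":-0.001,"z":-0.125,"twist":0,"fingers":1},
  {"x":-0.001,"y":-0.001,"z":-0.125,"twist":0,"fingers":1},
  {"x":-0.001,"y":-0.001,"z":-0.125,"twist":0,"fingers":1},
  {"x":-0.001,"y":-0.001,"z":-0.125,"twist":0,"fingers":1},
])

```text
t: 19.65
tcp_pos: [0.5874, -0.0061, 0.0347]
eef_rot: [[-0.819, -0.0, 0.574], [-0.574, -0.0, -0.819], [0.0, -1.0, -0.0]]
contact_force: [0.5, -0.1, -0.4]
finger_gap: 0.0395
```

send_rows([
  {"x":0,"y":0,"z":0.012,"twist":0,"fingers":1},
  {"x":0,"y":0,"z":0.036,"twist":0,"fingers":1},
  {"x":0,"y":0,"z":0.066,"twist":0,"fingers":1},
  {"x":-0.002,"y":-0.004,"z":0.096,"twist":0,"fingers":1},
  {"x":-0.007,"y":-0.018,"z":0.112,"twist":0,"fingers":1},
  {"x":-0.015,"y":-0.042,"z":0.115,"twist":0,"fingers":1},
  {"x":-0.027,"y":-0.074,"z":0.115,"twist":0,"fingers":1},
  {"x":-0.039,"y":-0.107,"z":0.115,"twist":0,"fingers":1},
  {"x":-0.051,"y":-0.14,"z":0.115,"twist":0,"fingers":1},
  {"x":-0.064,"y":-0.174,"z":0.115,"twist":0,"fingers":1},
  {"x":-0.076,"y":-0.208,"z":0.115,"twist":0,"fingers":1},
  {"x":-0.088,"y":-0.241,"z":0.115,"twist":0,"fingers":1},
  {"x":-0.1,"y":-0.273,"z":0.11,"twist":0,"fingers":1},
  {"x":-0.11,"y":-0.299,"z":0.1,"twist":0,"fingers":1},
  {"x":-0.116,"y":-0.316,"z":0.085,"twist":0,"fingers":1},
  {"x":-0.118,"y":-0.323,"z":0.065,"twist":0,"fingers":1},
  {"x":-0.118,"y":-0.323,"z":0.048,"twist":0,"fingers":1},
  {"x":-0.118,"y":-0.323,"z":0.04,"twist":0,"fingers":1},
  {"x":-0.118,"y":-0.323,"z":0.04,"twist":0,"fingers":1},
])

```text
t: 22.02
tcp_pos: [0.4691, -0.3287, 0.0741]
eef_rot: [[-0.819, -0.001, 0.574], [-0.574, 0.001, -0.819], [0.0, -1.0, -0.001]]
contact_force: [1.0, -0.6, -1.1]
finger_gap: 0.0392
```

```bash
python3 look.py 8 side scene; python3 - <<'E'
from fit import *
for n in ["side","scene"]:
    c=load(f"pics/{n}8.npz"); P=cloud(c).reshape(-1,3); P=P[~np.isnan(P[:,0])]
    print(n,cyl(P,(.469,-.3295),(.042,.062),.02,.022)); q=P[(np.hypot(P[:,0]-.469,P[:,1]+.3295)<.0205)&(P[:,2]>.021)];print(np.percentile(q[:,2],[0,1,3]))
c=load("pics/scene8.npz"); cv2.imwrite("pics/scene8c.png",cv2.resize(c["frame"][100:260,100:340],None,fx=3,fy=3)[:,:,::-1])
E
```

```text
t 22.025 tcp [ 0.4691 -0.3287  0.0741] gap 0.03916564709513587 F [ 1.  -0.6 -1.1] jaw -54.955738719163655 q6 12.276501133530955
side (array([ 0.4697, -0.329 ]), 68, 0.0007)
[0.0392129  0.04029662 0.04134793]
scene (array([ 0.4687, -0.3286]), 118, 0.0007)
[0.04157468 0.04366614 0.04617122]
```

View pics/scene8c.png

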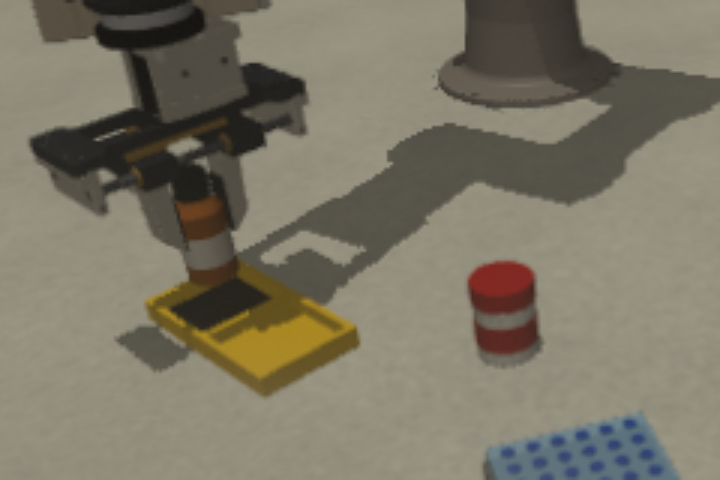

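The bottle hangs upright above the pad pocket, base at (213,275) in the crop. Lowering it.

send_rows([
  {"x":0,"y":0,"z":-0.01,"twist":0,"fingers":1},
  {"x":0,"y":0,"z":-0.02,"twist":0,"fingers":1},
  {"x":0,"y":0,"z":-0.027,"twist":0,"fingers":1},
  {"x":0,"y":0,"z":-0.031,"twist":0,"fingers":1},
  {"x":0,"y":0,"z":-0.033,"twist":0,"fingers":1},
  {"x":0,"y":0,"z":-0.033,"twist":0,"fingers":1},
])

```text
t: 22.88
tcp_pos: [0.4695, -0.3291, 0.0417]
eef_rot: [[-0.819, 0.0, 0.574], [-0.574, -0.0, -0.819], [0.0, -1.0, 0.0]]
contact_force: [0.2, -0.4, -1.4]
finger_gap: 0.0394
```

send_rows([
  {"x":0,"y":0,"z":-0.001,"twist":0,"fingers":1},
  {"x":0,"y":0,"z":-0.001,"twist":0,"fingers":1},
])

```text
t: 23.12
tcp_pos: [0.4695, -0.3291, 0.0409]
eef_rot: [[-0.819, 0.0, 0.574], [-0.574, -0.0, -0.819], [-0.0, -1.0, 0.0]]
contact_force: [-0.1, -0.6, -2.1]
finger_gap: 0.0395
```

send_rows([
  {"x":0,"y":0,"z":-0.0007,"twist":0,"fingers":1},
  {"x":0,"y":0,"z":-0.0007,"twist":0,"fingers":1},
])

```text
t: 23.38
tcp_pos: [0.4696, -0.3292, 0.0407]
eef_rot: [[-0.819, 0.001, 0.574], [-0.574, -0.0, -0.819], [-0.0, -1.0, 0.001]]
contact_force: [-1.3, 1.0, 5.0]
finger_gap: 0.0391
```

There is contact at 5 N. Releasing, rising, and going over the red jar.

send_rows([
  {"x":0,"y":0,"z":0,"twist":0,"fingers":0.5},
  {"x":0,"y":0,"z":0,"twist":0,"fingers":0},
  {"x":0,"y":0,"z":0,"twist":0,"fingers":0},
  {"x":0,"y":0,"z":0,"twist":0,"fingers":0},
  {"x":0,"y":0,"z":0.01,"twist":0,"fingers":0},
  {"x":0,"y":0,"z":0.04,"twist":0,"fingers":0},
  {"x":0,"y":0,"z":0.08,"twist":0,"fingers":0},
  {"x":0,"y":0,"z":0.11,"twist":0,"fingers":0},
  {"x":0.01,"y":0.019,"z":0.12,"twist":0,"fingers":0},
  {"x":0.028,"y":0.054,"z":0.12,"twist":0,"fingers":0},
  {"x":0.048,"y":0.093,"z":0.12,"twist":0,"fingers":0},
  {"x":0.068,"y":0.132,"z":0.12,"twist":0,"fingers":0},
  {"x":0.088,"y":0.17,"z":0.12,"twist":0,"fingers":0},
  {"x":0.105,"y":0.203,"z":0.115,"twist":0,"fingers":0},
  {"x":0.1145,"y":0.2205,"z":0.11,"twist":0,"fingers":0},
  {"x":0.1145,"y":0.2205,"z":0.11,"twist":0,"fingers":0},
  {"x":0.1145,"y":0.2205,"z":0.11,"twist":0,"fingers":0},
])

```text
t: 25.5
tcp_pos: [0.5835, -0.1094, 0.1499]
eef_rot: [[-0.819, -0.001, 0.573], [-0.573, -0.0, -0.819], [0.001, -1.0, -0.0]]
contact_force: [0.2, -0.6, 0.2]
finger_gap: 0.0921
```

```bash
python3 look.py 9 wrist scene; python3 - <<'E'
from fit import *
c=load("pics/wrist9.npz"); P=cloud(c).reshape(-1,3); P=P[~np.isnan(P[:,0])]
q=P[(np.hypot(P[:,0]-.5835,P[:,1]+.109)<.035)&(P[:,2]>.06)&(P[:,2]<.07)]
print(cv2.minEnclosingCircle((q[:,:2]*1000).astype(np.float32)),cyl(P,(.5835,-.109),(.01,.044),.024,.033))
c=load("pics/scene9.npz"); P=cloud(c).reshape(-1,3); P=P[~np.isnan(P[:,0])]
print("black",cyl(P,(.4695,-.3295),(.025,.062),.02,.03),cyl(P,(.4695,-.3295),(.078,.095),.014,.03)); q=P[(np.hypot(P[:,0]-.4695,P[:,1]+.3295)<.02)];print(q[:,2].max())
cv2.imwrite("pics/scene9c.png",cv2.resize(c["frame"][100:260,100:340],None,fx=3,fy=3)[:,:,::-1])
E
```

```text
t 25.5 tcp [ 0.5835 -0.1094  0.1499] gap 0.0920514709859545 F [ 0.2 -0.6  0.2] jaw -55.005728557841955 q6 37.01952735917451
((582.0283203125, -109.86629486083984), 24.99864959716797) (array([ 0.5819, -0.1102]), 377, 0.0002)
black (array([ 0.4693, -0.3282]), 236, 0.0007) (array([ 0.4689, -0.3283]), 74, 0.0009)
0.10039946158179457
```

View pics/scene9c.png

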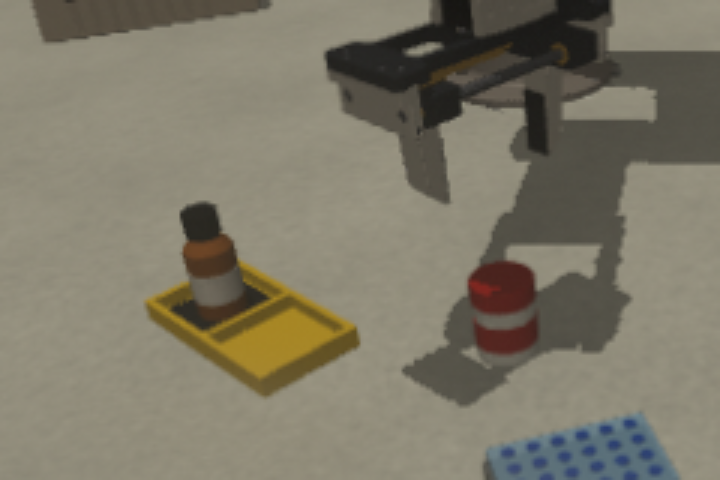

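View pics/wrist9.png

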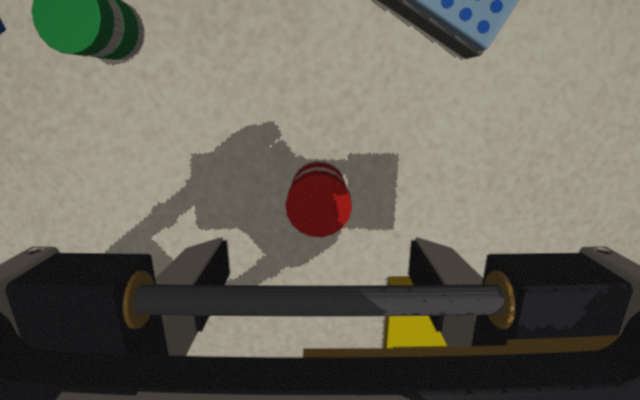

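The black-capped bottle stands upright on the yellow pad at (213,265) in the crop. The red cap is centred in the wrist view at (318,205). Descending onto it.

send_rows([
  {"x":-0.001,"y":-0.0005,"z":-0.02,"twist":0,"fingers":0},
  {"x":-0.001,"y":-0.0005,"z":-0.05,"twist":0,"fingers":0},
  {"x":-0.001,"y":-0.0005,"z":-0.08,"twist":0,"fingers":0},
  {"x":-0.001,"y":-0.0005,"z":-0.103,"twist":0,"fingers":0},
  {"x":-0.001,"y":-0.0005,"z":-0.113,"twist":0,"fingers":0},
  {"x":-0.001,"y":-0.0005,"z":-0.113,"twist":0,"fingers":0},
  {"x":-0.001,"y":-0.0005,"z":-0.113,"twist":0,"fingers":1},
  {"x":-0.001,"y":-0.0005,"z":-0.113,"twist":0,"fingers":1},
  {"x":-0.001,"y":-0.0005,"z":-0.113,"twist":0,"fingers":1},
  {"x":-0.001,"y":-0.0005,"z":-0.113,"twist":0,"fingers":1},
  {"x":-0.001,"y":-0.0005,"z":-0.113,"twist":0,"fingers":1},
])

```text
t: 26.98
tcp_pos: [0.5831, -0.1091, 0.0372]
eef_rot: [[-0.819, 0.0, 0.574], [-0.574, -0.0, -0.819], [-0.0, -1.0, 0.0]]
contact_force: [-0.4, 0.3, 0.8]
finger_gap: 0.0493
```

send_rows([
  {"x":0,"y":0,"z":0.012,"twist":0,"fingers":1},
  {"x":0,"y":0,"z":0.036,"twist":0,"fingers":1},
  {"x":0,"y":0,"z":0.064,"twist":0,"fingers":1},
  {"x":-0.002,"y":-0.008,"z":0.085,"twist":0,"fingers":1},
  {"x":-0.007,"y":-0.026,"z":0.09,"twist":0,"fingers":1},
  {"x":-0.014,"y":-0.052,"z":0.09,"twist":0,"fingers":1},
  {"x":-0.022,"y":-0.082,"z":0.09,"twist":0,"fingers":1},
  {"x":-0.03,"y":-0.112,"z":0.09,"twist":0,"fingers":1},
  {"x":-0.038,"y":-0.14,"z":0.09,"twist":0,"fingers":1},
  {"x":-0.044,"y":-0.161,"z":0.085,"twist":0,"fingers":1},
  {"x":-0.047,"y":-0.171,"z":0.075,"twist":0,"fingers":1},
  {"x":-0.047,"y":-0.173,"z":0.058,"twist":0,"fingers":1},
  {"x":-0.047,"y":-0.173,"z":0.04,"twist":0,"fingers":1},
  {"x":-0.047,"y":-0.173,"z":0.03,"twist":0,"fingers":1},
  {"x":-0.047,"y":-0.173,"z":0.03,"twist":0,"fingers":1},
])

```text
t: 28.85
tcp_pos: [0.5356, -0.2811, 0.0658]
eef_rot: [[-0.818, -0.002, 0.575], [-0.575, 0.001, -0.818], [0.001, -1.0, -0.002]]
contact_force: [-0.4, 0.6, -1.1]
finger_gap: 0.0493
```

```bash
python3 look.py 10 side scene; python3 - <<'E'
from fit import *
for n in ["side","scene"]:
    c=load(f"pics/{n}10.npz"); P=cloud(c).reshape(-1,3); P=P[~np.isnan(P[:,0])]
    print(n,cyl(P,(.536,-.282),(.032,.074),.024,.026)); q=P[(np.hypot(P[:,0]-.536,P[:,1]+.282)<.0245)&(P[:,2]>.021)];print(np.percentile(q[:,2],[0,1,3]))
c=load("pics/scene10.npz"); cv2.imwrite("pics/scene10c.png",cv2.resize(c["frame"][100:260,100:340],None,fx=3,fy=3)[:,:,::-1])
E
```

```text
t 28.85 tcp [ 0.5356 -0.2811  0.0658] gap 0.04930339807856155 F [-0.4  0.6 -1.1] jaw -54.919690350001595 q6 19.972779402723923
side (array([ 0.5364, -0.2824]), 196, 0.0008)
[0.0290721  0.03090412 0.03242928]
scene (array([ 0.5362, -0.2813]), 313, 0.0007)
[0.02956345 0.03260015 0.03700865]
```

View pics/scene10c.png

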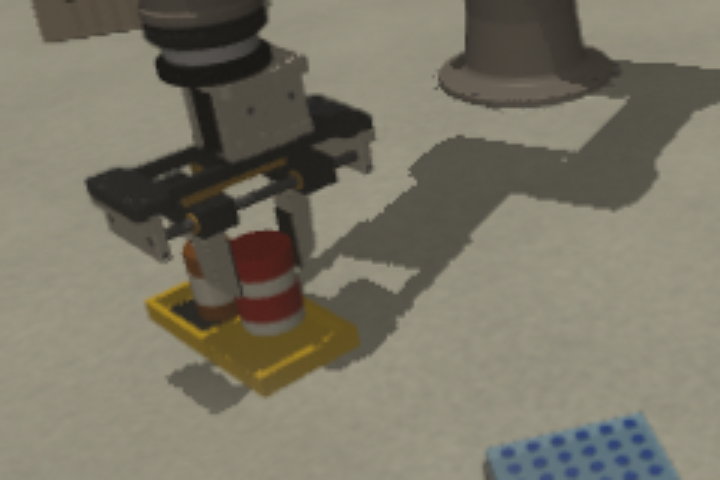

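The jar hangs upright over the bare yellow pocket at (270,285) in the crop, about 30 mm up. Lowering it.

send_rows([
  {"x":0,"y":0,"z":-0.008,"twist":0,"fingers":1},
  {"x":0,"y":0,"z":-0.016,"twist":0,"fingers":1},
  {"x":0,"y":0,"z":-0.02,"twist":0,"fingers":1},
  {"x":0,"y":0,"z":-0.022,"twist":0,"fingers":1},
  {"x":0,"y":0,"z":-0.023,"twist":0,"fingers":1},
  {"x":0,"y":0,"z":-0.023,"twist":0,"fingers":1},
])

```text
t: 29.7
tcp_pos: [0.5361, -0.2822, 0.0441]
eef_rot: [[-0.819, 0.0, 0.574], [-0.574, -0.0, -0.819], [-0.0, -1.0, 0.0]]
contact_force: [-1.0, -0.3, -2.1]
finger_gap: 0.0492
```

send_rows([
  {"x":0,"y":0,"z":-0.001,"twist":0,"fingers":1},
  {"x":0,"y":0,"z":-0.001,"twist":0,"fingers":1},
])

```text
t: 29.95
tcp_pos: [0.5361, -0.2822, 0.0432]
eef_rot: [[-0.819, 0.0, 0.574], [-0.574, -0.0, -0.819], [-0.0, -1.0, 0.001]]
contact_force: [0.3, -1.1, -0.6]
finger_gap: 0.049
```

send_rows([
  {"x":0,"y":0,"z":-0.0007,"twist":0,"fingers":1},
  {"x":0,"y":0,"z":-0.0007,"twist":0,"fingers":1},
])

```text
t: 30.2
tcp_pos: [0.5362, -0.2822, 0.0431]
eef_rot: [[-0.819, 0.001, 0.574], [-0.574, -0.0, -0.819], [-0.0, -1.0, 0.001]]
contact_force: [-1.0, 0.1, 5.3]
finger_gap: 0.0491
```

There is contact at 5 N. Releasing and retreating upwards, then to an open spot.

send_rows([
  {"x":0,"y":0,"z":0,"twist":0,"fingers":0.3},
  {"x":0,"y":0,"z":0,"twist":0,"fingers":0},
  {"x":0,"y":0,"z":0,"twist":0,"fingers":0},
  {"x":0,"y":0,"z":0,"twist":0,"fingers":0},
  {"x":0,"y":0,"z":0.01,"twist":0,"fingers":0},
  {"x":0,"y":0,"z":0.04,"twist":0,"fingers":0},
  {"x":0,"y":0,"z":0.08,"twist":0,"fingers":0},
  {"x":0,"y":0,"z":0.12,"twist":0,"fingers":0},
  {"x":-0.01,"y":0.02,"z":0.15,"twist":0,"fingers":0},
  {"x":-0.03,"y":0.06,"z":0.16,"twist":0,"fingers":0},
  {"x":-0.05,"y":0.1,"z":0.16,"twist":0,"fingers":0},
  {"x":-0.07,"y":0.14,"z":0.16,"twist":0,"fingers":0},
  {"x":-0.09,"y":0.18,"z":0.16,"twist":0,"fingers":0},
  {"x":-0.1,"y":0.2,"z":0.16,"twist":0,"fingers":0},
  {"x":-0.1,"y":0.2,"z":0.16,"twist":0,"fingers":0},
  {"x":-0.1,"y":0.2,"z":0.16,"twist":0,"fingers":0},
])

```text
t: 32.2
tcp_pos: [0.4369, -0.083, 0.2027]
eef_rot: [[-0.819, 0.001, 0.574], [-0.574, -0.001, -0.819], [-0.001, -1.0, 0.001]]
contact_force: [0.3, -0.7, -0.4]
finger_gap: 0.0918
```

```bash
python3 look.py 11 side scene; python3 - <<'E'
from fit import *
for tag in (0,11):
  F=[]
  for n in ["side","scene"]:
    c=load(f"pics/{n}{tag}.npz"); P=cloud(c).reshape(-1,3); P=P[~np.isnan(P[:,0])]; F.append(P)
  P=np.vstack(F); print(tag,"green",cyl(P,(.5965,.1057),(.01,.044),.024,.035))
  q=P[(abs(P[:,0]-.777)<.07)&(abs(P[:,1]+.09)<.08)&(P[:,2]>.025)]; print("box",q.min(0).round(3),q.max(0).round(3))
  q=P[(abs(P[:,0]-.73)<.08)&(abs(P[:,1]-.09)<.1)&(P[:,2]>.006)]; print("elec",np.percentile(q,2,axis=0).round(3),np.percentile(q,98,axis=0).round(3))
for k,x0,z1,r,z2,r2 in [("white",(.572,.3225),(.025,.062),.02,(.08,.096),.014),("black",(.4695,-.329),(.025,.062),.02,(.08,.096),.014),("cell",(.528,.253),(.02,.047),.025,(.052,.062),.027),("red",(.536,-.282),(.02,.05),.024,(.056,.069),.025)]:
  q=P[np.hypot(P[:,0]-x0[0],P[:,1]-x0[1])<r2]
  print(k,cyl(P,x0,z1,r,.032),cyl(P,x0,z2,r2,.032),"top",q[:,2].max().round(4))
for n in ["side","scene"]:
  c=load(f"pics/{n}11.npz"); s=(slice(130,370),slice(180,460)) if n=="side" else (slice(120,300),slice(130,470))
  cv2.imwrite(f"pics/{n}11c.png",cv2.resize(c["frame"][s],None,fx=2.3,fy=2.3)[:,:,::-1])
E
```

```text
t 32.2 tcp [ 0.4369 -0.083   0.2027] gap 0.09175414038759444 F [ 0.3 -0.7 -0.4] jaw -54.985388937349285 q6 34.364375177649684
0 green (array([0.5965, 0.1057]), 575, 0.0008)
box [ 0.736 -0.147  0.025] [ 0.82  -0.032  0.046]
elec [0.727 0.03  0.006] [0.781 0.16  0.015]
11 green (array([0.5964, 0.1058]), 574, 0.0008)
box [ 0.736 -0.147  0.025] [ 0.821 -0.032  0.046]
elec [0.727 0.03  0.006] [0.781 0.159 0.015]
white (array([0.572 , 0.3228]), 699, 0.0005) (array([0.572 , 0.3222]), 226, 0.0006) top 0.1004
black (array([ 0.4695, -0.3283]), 369, 0.001) (array([ 0.4697, -0.3289]), 128, 0.001) top 0.1009
cell (array([0.528 , 0.2529]), 553, 0.0006) (array([0.5281, 0.2529]), 241, 0.0005) top 0.0734
red (array([ 0.5368, -0.2827]), 419, 0.0009) (array([ 0.5364, -0.2821]), 216, 0.0009) top 0.0729
```

View pics/side11c.png

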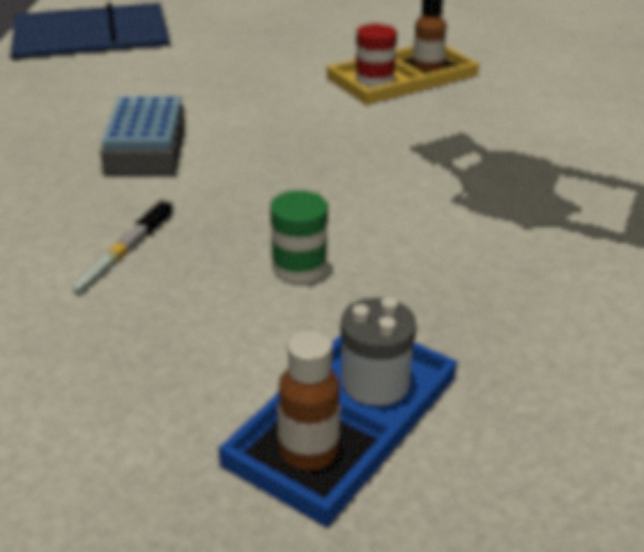

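View pics/scene11c.png

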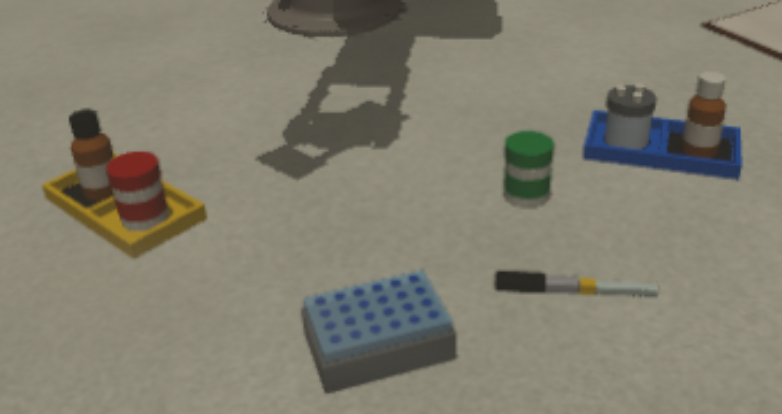

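All four items stand upright in their pockets, with body and cap axes agreeing within 1 mm. The green jar, tip box and electrode haven't moved. Handing in.

```bash
python3 -c "
from rig import env
print(env.close_job())"
```

```text
the job is handed in; nothing more can be done
None
```

Both kits are made up and the job was handed in at about 32 s of the 99 s allowed. I placed the items in the order asked:
- **Blue tray:** the white-capped bottle is on the rubber pad and the titration cell is in the bare pocket.
- **Yellow tray:** the black-capped bottle is on the rubber pad and the red-capped jar is in the bare pocket.

I lowered each item until it touched the pocket floor, at about 5–7 N, before letting go.

**Last checks (side and scene cameras):**
- All four items stand upright within about 2 mm of their pocket centres. Body and cap axes agree within 1 mm, and top heights match items resting on the pocket floors.
- The green jar, tip box and electrode are where they started, within about 1 mm.
- The gripper was open, well clear of everything and touching nothing.

No check failed. The only disagreement was 1–2 mm between cameras on object positions, which is within the stated calibration.

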